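Backup drives from the white rack to the black rack, in reverse order

ROBOT

A 6-joint arm with a two-finger parallel gripper is mounted at the origin on the work surface. World frame = base frame: x ahead of the robot, y to its left, z up, the work surface at z = 0. Lengths are in m, angles in rad, forces in N, time in s.
With the tool pointing down it reaches from about 0.375 to 0.975 m from the base axis. Payload 3.8 kg.
Tool frame: the origin (TCP) lies at the very end of the fingers, on their centre line; the grasp point (between the pads) lies 19 mm behind it; z points along the fingers, y is the line along which they close (so a half turn about z gives the same grasp; the last joint's range is limited). The gripper opens to 85 mm and grips with 20 to 120 N. Pads are 22 mm wide; open, the fingers measure 114 mm over their backs; the gripper's body (76 mm by 85 mm) begins 54 mm behind the grasp point. The pads swing forward as they close: fully open they stand 13 mm farther back than shut.
Start: joints at [1.3, 0.264, 1.604, -0, 1.274, -0.037], TCP at [0.156, 0.657, 0.231] pointing down, gripper open.
Joint ranges: [-2.63, 2.63], [-0.94, 2.18], [0.31, 2.57], [-1.31, 4.45], [0, 2.66], [-2.55, 2.55]. Speed limits (rad/s): [2.57, 2.57, 3.14, 3.14, 3.14, 3.14].

INTERFACE

Orientations are given as a rotation vector (axis times angle).
In Python, from workcell import monitor, viewer, job gives the robot as it stands. The module is installed in compiled form; this text tells all that it offers.
- The arm moves only by the tool step_arm, never from a script. Its argument "series" is one flat list of numbers, 4 for each row, row after row: the shift along the tool's x, y, z in m, then the turn about the tool's z in rad. A call has 1 to 8 rows; each row is the pose to reach, as a shift and turn from the pose commanded when the call began, along the tool's axes at that moment; what a row does not reach only later rows make up. A row lasts 1/8 s, in which the tool goes at most 62.5 mm and 10.7 degrees, less where a joint would pass 70% of its speed; a pose out of reach is approached as far as the arm can. A call with a gripper value outside its range is refused whole. "gripper" is the opening, from 0 (shut) to 1 (fully open), set as the call begins (left out, the last holds). The fingers move at their own pace and stop on an object; "newtons" is the grip in N (left out, the last holds). Time passes only in rows, so rows that repeat a pose let the fingers close. It gives the time, the measured TCP pose, the force, the opening and the grip force at its end, in the units of the state.
- monitor.read_state(): the state, without advancing time (a new reading comes with each control period).
- viewer.read_camera(name): name is "scene" or "top" or "wrist"; returns a dict with "image" (384x512x3 uint8, red, green, blue), "intrinsics" (3x3 intrinsics, pixels), "T" (4x4, takes a point from camera to world coordinates); the wrist camera has in their place "hand_eye" (4x4, takes a point from camera to tool coordinates, whose origin is the TCP and whose axes are the flange's). Camera axes: x right, y up, looking along -z (the intrinsics and any distortion apply to the point x, -y, -z); pixel columns grow to the right and rows downward; lengths in m; the calibration is good to about 2 mm. A picture is of the moment at which its call begins: read the wrist's pose just before it. There is no depth.
- job.finish_job(): hands the job in; it is judged then, once.
Trained networks look in a picture, given as the dict that the camera call returned (one of the last four; its "shot" number tells which), for a name from the list of things; names that differ only in an ending like _2 or _b are one class to them, and where a whole thing is asked for, a point or a joint stands for the part that bears it (a point fixed in the world has none). Each returns a list of dicts, best first, with "score" (0 to 1); they miss things now and then, are a little off and sometimes report something else, mostly with a low value. They report only what shows in the picture. A call takes as long as a camera call.
- viewer.boxes_of(picture, label): "extent" ([centre column, centre row, width, height] in pixels, round what is visible of it).
- viewer.spot_point(picture, label): "point" ([column, row] in pixels: a listed point, or the origin of a listed thing).
The state is a dict: "time": time; "q": joint angles; "joint_vel": joint speeds; "joint_torque": joint torques, N m; "tool_pos": TCP position; "tcp_rot": TCP orientation; "wrist_force": force on the tool from outside, world axes, zero at the start; "torque": the same for the moment, N m; "width": opening from 0.0 (shut) to 1.0 (fully open); "grip_force": force on a finger pad.
Only numpy, scipy, OpenCV 4.12 (cv2) and the standard library are available. Lean on these libraries where they do the work, as an engineer would, in place of code of your own. Each camera call takes 0.05 s, during which the arm holds its last target. There are 200 camera calls.

TASK

Rotate the backup set: move the four portable drives from the white rack into the black rack in reverse order, each rack being counted from its own orange end. The drive nearest the white rack's orange end goes into the black rack's bay farthest from its orange end, the next one into the next bay, and so on, until the one farthest from orange stands nearest to orange. Stand every drive upright and fully down in its own bay, never let one tip over, let go of them all and leave the mug and the mouse where they are.

Things in the scene. Friction and masses are not known exactly. Their poses are not given: they have to be found in the camera images.
- red_drive: red portable drive, a loose upright block with grey metal sides, 50 (its x) by 26 (its y) by 85 (z, up) mm, 110 to 220 g; origin at the centre of its underside. At the start it stands in the sleeve of its own colour on the white rack, its x within 4 degrees of the sleeve's x. Nothing stands beside its narrow +x and -x faces: grip those (50 mm apart) near the top
- blue_drive: blue portable drive, a loose upright block with grey metal sides, 50 (its x) by 26 (its y) by 85 (z, up) mm, 110 to 220 g; origin at the centre of its underside. At the start it stands in the sleeve of its own colour on the white rack, its x within 4 degrees of the sleeve's x. Nothing stands beside its narrow +x and -x faces: grip those (50 mm apart) near the top
- yellow_drive: yellow portable drive, a loose upright block with grey metal sides, 50 (its x) by 26 (its y) by 85 (z, up) mm, 110 to 220 g; origin at the centre of its underside. At the start it stands in the sleeve of its own colour on the white rack, its x within 4 degrees of the sleeve's x. Nothing stands beside its narrow +x and -x faces: grip those (50 mm apart) near the top
- green_drive: green portable drive, a loose upright block with grey metal sides, 50 (its x) by 26 (its y) by 85 (z, up) mm, 110 to 220 g; origin at the centre of its underside. At the start it stands in the sleeve of its own colour on the white rack, its x within 4 degrees of the sleeve's x. Nothing stands beside its narrow +x and -x faces: grip those (50 mm apart) near the top
- red_sleeve: red open-topped fixed sleeve that the red drive starts in; inside 66 (x) by 40 (y) mm, walls 4 mm thick. Origin at the centre of its underside, 8 mm above the desk; its floor is 4 mm and its rim 22 mm above the origin. The four sleeves stand in a row along their y on the flat white rack, in any order, 56 mm from centre to centre
- blue_sleeve: blue open-topped fixed sleeve that the blue drive starts in; inside 66 (x) by 40 (y) mm, walls 4 mm thick. Origin at the centre of its underside, 8 mm above the desk; its floor is 4 mm and its rim 22 mm above the origin. The four sleeves stand in a row along their y on the flat white rack, in any order, 56 mm from centre to centre
- yellow_sleeve: yellow open-topped fixed sleeve that the yellow drive starts in; inside 66 (x) by 40 (y) mm, walls 4 mm thick. Origin at the centre of its underside, 8 mm above the desk; its floor is 4 mm and its rim 22 mm above the origin. The four sleeves stand in a row along their y on the flat white rack, in any order, 56 mm from centre to centre
- green_sleeve: green open-topped fixed sleeve that the green drive starts in; inside 66 (x) by 40 (y) mm, walls 4 mm thick. Origin at the centre of its underside, 8 mm above the desk; its floor is 4 mm and its rim 22 mm above the origin. The four sleeves stand in a row along their y on the flat white rack, in any order, 56 mm from centre to centre
- white_rack_marker: orange block, 74 (x) by 24 (y) by 42 mm high, fixed at one end of the white rack, which may be either end (the block at the other end is white); it marks where the white rack's row begins. Origin at the centre of its underside, 8 mm above the desk, 44 mm from the centre of the next sleeve, in line with the row
- black_rack: black rack, fixed, 94 (x) by 284 (y) by 50 mm high at its end blocks; origin at the centre of its underside, on the desk. Four empty open pockets (bays), 66 (x) by 40 (y) mm, centred at x = 0, y = +84, +28, -28, -84 mm; floor 12 mm, rim 30 mm above the origin. Orange end block at its +y end (y = +128 mm), black one at -y. A seated drive has its x along the rack's x
- mug: blue mug, 76 mm across and 85 mm tall, beyond the racks; a bystander. Origin at the centre of its underside
- mouse: white computer mouse, 96 (x) by 60 (y) by 34 mm, on its black pad beyond the racks; a bystander. Origin at the centre of its underside

How it is judged:
At the end, for the whole second after the job is handed in: Counted from the orange ends, white-rack drives 1, 2, 3, 4 stand in black-rack bays 4, 3, 2, 1: within 14 mm of the bay centre across the rack and 13 mm along it, underside at most 5 mm above the bay floor, upright within 0.12 rad, at rest (under 0.02 m/s) (((horizontal distance between white_rack_marker and red_sleeve between 0.017 and 0.071 m and y of red_drive in the frame of black_rack between -0.097 and -0.071 m) or (horizontal distance between white_rack_marker and red_sleeve between 0.073 and 0.127 m and y of red_drive in the frame of black_rack between -0.041 and -0.015 m) or (horizontal distance between white_rack_marker and red_sleeve between 0.129 and 0.183 m and y of red_drive in the frame of black_rack between 0.015 and 0.041 m) or (horizontal distance between white_rack_marker and red_sleeve between 0.185 and 0.239 m and y of red_drive in the frame of black_rack between 0.071 and 0.097 m)) and x of red_drive in the frame of black_rack between -0.014 and 0.014 m and z of each of red_drive, blue_drive, yellow_drive, green_drive in the frame of black_rack below 0.017 m and angle between each of red_drive, blue_drive, yellow_drive, green_drive's own z axis and vertical below 0.12 rad and linear speed of each of red_drive, blue_drive, yellow_drive, green_drive below 0.02 m/s and ((horizontal distance between white_rack_marker and blue_sleeve between 0.017 and 0.071 m and y of blue_drive in the frame of black_rack between -0.097 and -0.071 m) or (horizontal distance between white_rack_marker and blue_sleeve between 0.073 and 0.127 m and y of blue_drive in the frame of black_rack between -0.041 and -0.015 m) or (horizontal distance between white_rack_marker and blue_sleeve between 0.129 and 0.183 m and y of blue_drive in the frame of black_rack between 0.015 and 0.041 m) or (horizontal distance between white_rack_marker and blue_sleeve between 0.185 and 0.239 m and y of blue_drive in the frame of black_rack between 0.071 and 0.097 m)) and x of blue_drive in the frame of black_rack between -0.014 and 0.014 m and ((horizontal distance between white_rack_marker and yellow_sleeve between 0.017 and 0.071 m and y of yellow_drive in the frame of black_rack between -0.097 and -0.071 m) or (horizontal distance between white_rack_marker and yellow_sleeve between 0.073 and 0.127 m and y of yellow_drive in the frame of black_rack between -0.041 and -0.015 m) or (horizontal distance between white_rack_marker and yellow_sleeve between 0.129 and 0.183 m and y of yellow_drive in the frame of black_rack between 0.015 and 0.041 m) or (horizontal distance between white_rack_marker and yellow_sleeve between 0.185 and 0.239 m and y of yellow_drive in the frame of black_rack between 0.071 and 0.097 m)) and x of yellow_drive in the frame of black_rack between -0.014 and 0.014 m and ((horizontal distance between white_rack_marker and green_sleeve between 0.017 and 0.071 m and y of green_drive in the frame of black_rack between -0.097 and -0.071 m) or (horizontal distance between white_rack_marker and green_sleeve between 0.073 and 0.127 m and y of green_drive in the frame of black_rack between -0.041 and -0.015 m) or (horizontal distance between white_rack_marker and green_sleeve between 0.129 and 0.183 m and y of green_drive in the frame of black_rack between 0.015 and 0.041 m) or (horizontal distance between white_rack_marker and green_sleeve between 0.185 and 0.239 m and y of green_drive in the frame of black_rack between 0.071 and 0.097 m)) and x of green_drive in the frame of black_rack between -0.014 and 0.014 m); the robot touches nothing.
It fails at once if a drive is tipped over (more than 0.8 rad from upright) (angle between any of red_drive, blue_drive, yellow_drive, green_drive's own z axis and vertical above 0.8 rad).
It fails at once if the mug or the mouse is shifted by more than 30 mm (distance of any of mug, mouse from where it was at the start of the episode above 0.03 m).
It also fails if it takes over 115 s, if anything falls off the work surface, if the arm or the gripper's body presses on something with over 40 N, if the wrist force passes 120 N, or if a joint passes its speed limit or range.

## Working session

There is one attempt and no reset: what is moved stays moved. The work goes in short steps, Python scripts to look and compute and a tool call to move; the robot and the scene stay as the last step left them, time stands still between calls to the robot, and variables do not carry over. Pictures are saved under pics/ and viewed, at most 14 in all, crops included, and the job is handed in when it is done.

Besides the shell and the picture viewer there is one more tool, called after "Emit:" as name(argument=value, ...) on one line, values as JSON. step_arm: Moves the arm, as the interface text tells. Its arguments: {"type":"object","properties":{"series":{"type":"array"},"gripper":{"type":"number"},"newtons":{"type":"number"}},"required":["series"]}

```bash
mkdir -p pics
cat > h.py <<'E'
import numpy as np, cv2
from workcell import monitor, viewer, job
from scipy.spatial.transform import Rotation as R
def camT(p, st=None):
    if 'T' in p: return np.array(p['T'])
    T=np.eye(4); T[:3,:3]=R.from_rotvec(st['tcp_rot']).as_matrix(); T[:3,3]=st['tool_pos']
    return T@np.array(p['hand_eye'])
def ray(p,px,z,st=None):
    T=camT(p,st); K=np.array(p['intrinsics'])
    d=np.linalg.inv(K)@[px[0],px[1],1]; d=T[:3,:3]@[d[0],-d[1],-d[2]]
    o=T[:3,3]; return o+d*(z-o[2])/d[2]
def save(p,n): cv2.imwrite('pics/'+n,cv2.cvtColor(p['image'],cv2.COLOR_RGB2BGR))
E
python3 - <<'E'
from h import *
st=monitor.read_state(); print(st)
for c in ['top','scene']:
    p=viewer.read_camera(c); save(p,c+'0.png'); print(c,[k for k in p], np.round(p['T'],3).tolist(),p['intrinsics'])
    for l,z in [('red_drive',.012),('blue_drive',.012),('yellow_drive',.012),('green_drive',.012),('red_sleeve',.008),('blue_sleeve',.008),('yellow_sleeve',.008),('green_sleeve',.008),('white_rack_marker',.008),('black_rack',0),('mug',0),('mouse',0)]:
        for d in viewer.spot_point(p,l)[:2]: print(l,round(d['score'],2),np.round(d['point']),np.round(ray(p,d['point'],z),3))
E
```

```text
{'time': 0.0, 'q': array([ 1.30010619e+00,  2.64723993e-01,  1.60539125e+00,  9.75004286e-07,
        1.27371835e+00, -3.68940156e-02]), 'joint_vel': array([ 2.95032578e-04,  1.53537071e-03,  2.79721084e-03, -5.33988419e-04,
       -6.09246606e-04,  5.86490806e-05]), 'joint_torque': array([ 3.43681877e-04, -5.15124714e+01, -3.67302239e+01,  1.06697262e-04,
        1.31706076e-02, -1.28326469e-06]), 'tool_pos': array([0.15617668, 0.65591762, 0.22997238]), 'tcp_rot': array([-0.36637032, -3.11980809,  0.00347791]), 'wrist_force': array([ 0.54022584,  0.18410278, -0.26610276]), 'torque': array([-0.01445954,  0.07562431, -0.01925814]), 'grip_force': 0.0, 'width': 0.9990974895610741}
top ['image', 'intrinsics', 'T', 'shot'] [[0.004, 0.986, -0.17, 0.487], [-1.0, 0.003, -0.006, -0.01], [-0.006, 0.17, 0.986, 0.937], [0.0, 0.0, 0.0, 1.0]] [[378.67860743   0.         257.30314582]
 [  0.         378.67860743 184.56527928]
 [  0.           0.           1.        ]]
red_drive 0.95 [134. 259.] [0.464 0.291 0.012]
red_drive 0.55 [325. 136.] [ 0.773 -0.175  0.012]
blue_drive 0.79 [160. 254.] [0.475 
[... 903 characters left out ...]
7]
 [  0.         377.0641158  186.77368975]
 [  0.           0.           1.        ]]
red_drive 0.72 [260.  83.] [0.45  0.285 0.012]
red_drive 0.68 [255. 114.] [0.497 0.177 0.012]
blue_drive 0.58 [262.  98.] [0.483 0.237 0.012]
yellow_drive 0.81 [250. 111.] [0.479 0.179 0.012]
green_drive 0.89 [248. 127.] [0.503 0.127 0.012]
red_sleeve 0.55 [264.  85.] [0.459 0.287 0.008]
blue_sleeve 0.4 [257.  97.] [0.467 0.234 0.008]
green_sleeve 0.48 [249. 129.] [0.508 0.124 0.008]
black_rack 0.68 [195. 242.] [ 0.569 -0.191  0.   ]
black_rack 0.55 [260. 100.] [0.476 0.236 0.   ]
mug 0.93 [314. 203.] [0.74 0.01 0.  ]
mouse 0.79 [284. 284.] [ 0.767 -0.182  0.   ]
mouse 0.39 [258.  98.] [0.467 0.243 0.   ]
```

View pics/top0.png

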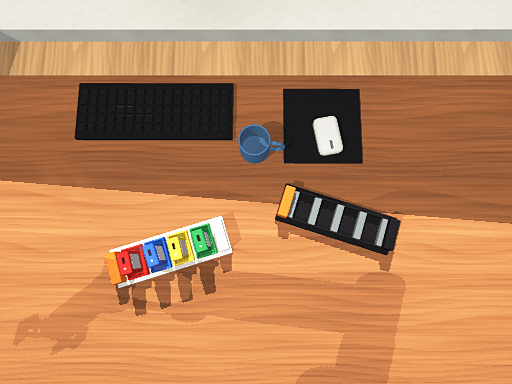

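View pics/scene0.png

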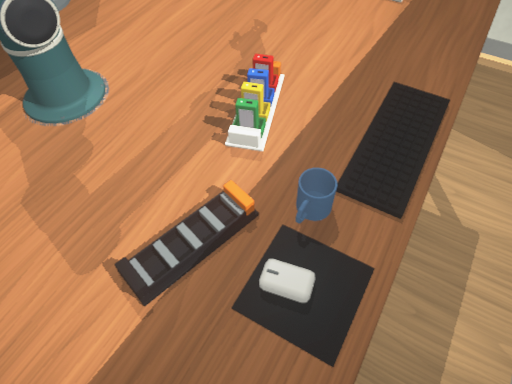

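Top view: the white rack's orange end is at about (112,268), followed by red, blue, yellow and green. The black rack's orange end is at (286,200) and its far end at (390,235). So red goes to bay -84, blue to -28, yellow to +28 and green to +84.

```bash
cat >> h.py <<'E'
def move(tgt,yaw):
    "yaw: world angle (deg) of tool y"
    st=monitor.read_state(); M=R.from_rotvec(st['tcp_rot']).as_matrix()
    cur=np.degrees(np.arctan2(M[1,1],M[0,1])); d=(cur-yaw+90)%180-90
    print('t',round(st['time'],2),'pos',np.round(st['tool_pos'],4),'yaw',round(cur,1),'tilt',np.round(M[:,2],3))
    print(' shift',np.round(M.T@(np.array(tgt)-st['tool_pos']),4),'turn',round(np.radians(d),3))
def blobs(p,lo,hi,amin=40):
    m=cv2.inRange(cv2.cvtColor(p['image'],cv2.COLOR_RGB2HSV),lo,hi)
    c,_=cv2.findContours(m,cv2.RETR_EXTERNAL,cv2.CHAIN_APPROX_NONE)
    return [(cv2.contourArea(k),cv2.minAreaRect(k)) for k in c if cv2.contourArea(k)>amin]
E
python3 - <<'E'
from h import *
p=viewer.read_camera('top')
for n,lo,hi in [('orange',(8,150,150),(22,255,255)),('grey',(0,0,120),(179,60,200))]:
    for a,r in blobs(p,lo,hi):
        if 90<r[0][0]<410 and 180<r[0][1]<300: print(n,a,np.round(r[0]),np.round(r[1]),np.round(ray(p,r[0],.05 if n=='orange' else .03),3))
move((.49,.21,.34),17.3)
E
```

```text
orange 129274.5 [256. 230.] [307. 511.] [ 0.534 -0.     0.05 ]
grey 87.0 [135. 260.] [15.  7.] [0.461 0.283 0.03 ]
grey 67.0 [160. 253.] [15.  6.] [0.48  0.225 0.03 ]
grey 46.0 [183. 247.] [15.  4.] [0.493 0.171 0.03 ]
grey 111.0 [382. 232.] [ 6. 27.] [ 0.53  -0.299  0.03 ]
grey 159.0 [359. 225.] [ 8. 27.] [ 0.547 -0.247  0.03 ]
grey 150.5 [337. 218.] [ 7. 27.] [ 0.564 -0.194  0.03 ]
grey 121.5 [314. 211.] [ 7. 27.] [ 0.58  -0.141  0.03 ]
t 1.35 pos [0.1564 0.6566 0.2313] yaw 76.6 tilt [-0. -0. -1.]
 shift [-0.428  -0.3572 -0.1087] turn 1.035
```

Emit:
step_arm(series=[-0.05,-0.04,-0.05,0.12,-0.1,-0.08,-0.08,0.3,-0.15,-0.12,-0.109,0.45,-0.2,-0.16,-0.109,0.6,-0.24,-0.2,-0.109,0.75,-0.28,-0.235,-0.109,0.9,-0.32,-0.27,-0.109,1.035,-0.36,-0.305,-0.109,1.035])

```text
time: 2.35
tool_pos: [0.4368, 0.2748, 0.3408]
tcp_rot: [1.863, 2.529, 0.002]
wrist_force: [1.1, -0.4, -0.1]
width: 1.003
grip_force: 0.0
```

Run:
```python
from h import *
move((.49,.21,.34),17.3)
```

```text
t 2.35 pos [0.4368 0.2748 0.3408] yaw 17.2 tilt [ 0.001  0.001 -1.   ]
 shift [-0.0776  0.0316  0.0008] turn -0.001
```

Emit:
step_arm(series=[-0.04,0.016,0,0,-0.078,0.032,0,0,-0.078,0.032,0,0])

```text
time: 2.72
tool_pos: [0.4911, 0.2094, 0.3402]
tcp_rot: [1.867, 2.526, -0.001]
wrist_force: [-0.9, 0.4, 0.1]
width: 1.0
grip_force: 0.0
```

Run:
```python
from h import *
st=monitor.read_state(); p=viewer.read_camera('wrist'); save(p,'w1.png'); print(np.round(p['hand_eye'],3).tolist())
for l in ['red','blue','yellow','green']:
    for s,z in [('_drive',.012),('_sleeve',.008)]:
        for d in viewer.spot_point(p,l+s)[:2]: print(l+s,round(d['score'],2),np.round(d['point']),np.round(ray(p,d['point'],z,st),3))
```

```text
[[-0.0, 0.953, 0.304, 0.08], [1.0, -0.0, 0.0, -0.0], [0.0, 0.304, -0.953, -0.143], [0.0, 0.0, 0.0, 1.0]]
red_drive 0.87 [251. 101.] [0.461 0.287 0.012]
red_sleeve 0.57 [250. 104.] [0.461 0.284 0.008]
blue_sleeve 0.68 [231. 335.] [ 0.558 -0.182  0.008]
blue_sleeve 0.62 [251. 136.] [0.477 0.233 0.008]
yellow_drive 0.97 [248. 168.] [0.488 0.18  0.012]
yellow_drive 0.71 [343. 284.] [0.734 0.011 0.012]
yellow_sleeve 0.79 [247. 170.] [0.487 0.176 0.008]
yellow_sleeve 0.65 [254. 140.] [0.483 0.23  0.008]
green_drive 0.8 [248. 200.] [0.504 0.124 0.012]
green_sleeve 0.93 [252. 203.] [0.513 0.119 0.008]
```

View pics/w1.png

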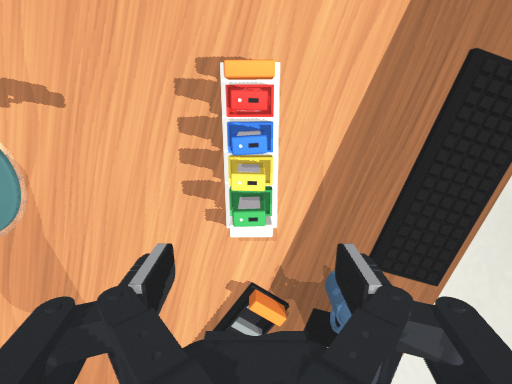

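The wrist view shows the rack lined up with the image vertical: orange at (249,69), red top at about (250,98), blue (250,145), yellow (249,184) and green (250,218).

Run:
```python
from h import *
st=monitor.read_state(); p=viewer.read_camera('wrist')
for n,px in dict(red=(250,98),blue=(250,145),yellow=(249,184),green=(250,218)).items(): print(n,np.round(ray(p,px,.097,st),4))
print(np.round(ray(p,(249,69),.05,st),4), np.round(ray(p,(251,231),.05,st),4))
im=p['image'][50:245,200:300]; cv2.imwrite('pics/c1.png',cv2.cvtColor(cv2.resize(im,None,fx=3,fy=3,interpolation=2),4))
```

```text
red [0.457  0.2933 0.097 ]
blue [0.4751 0.2345 0.097 ]
yellow [0.4902 0.1805 0.097 ]
green [0.5071 0.1302 0.097 ]
[0.4431 0.3311 0.05  ] [0.521  0.0885 0.05  ]
```

View pics/c1.png

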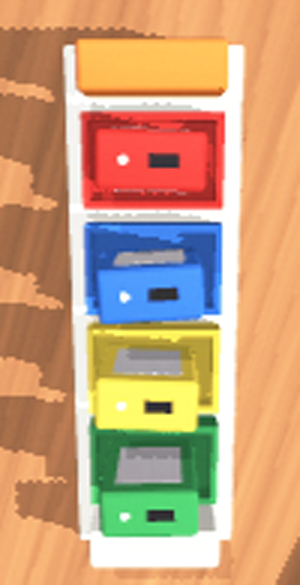

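Run:
```python
from h import *
st=monitor.read_state(); p=viewer.read_camera('wrist')
for n,px in dict(red=(250.3,103.7),blue=(250.3,148),yellow=(249,184.7),green=(250,221)).items(): print(n,np.round(ray(p,px,.097,st),4))
move((.459,.288,.2),17.5)
```

```text
red [0.4596 0.2865 0.097 ]
blue [0.4768 0.2306 0.097 ]
yellow [0.4905 0.1794 0.097 ]
green [0.5086 0.1255 0.097 ]
t 3.27 pos [0.4894 0.2121 0.3403] yaw 17.4 tilt [ 0.  0. -1.]
 shift [ 0.0815 -0.0063  0.1403] turn -0.002
```

Emit:
step_arm(series=[0.04,-0.003,0.06,0,0.08,-0.005,0.12,0,0.08,-0.005,0.14,0,0.08,-0.005,0.18,0,0.08,-0.005,0.22,0,0.08,-0.005,0.25,0,0.08,-0.005,0.28,0,0.08,-0.005,0.28,0])

```text
time: 4.28
tool_pos: [0.4587, 0.2853, 0.0577]
tcp_rot: [-1.86, -2.529, 0.009]
wrist_force: [0.3, 0.4, -0.2]
width: 1.001
grip_force: 0.0
```

Emit:
step_arm(series=[0,0,0,0,0,0,0,0,0,0,0,0,0,0,0,0,0,0,0,0], gripper=0.3, newtons=50)

```text
time: 4.9
tool_pos: [0.4626, 0.2873, 0.0623]
tcp_rot: [1.861, 2.529, 0.005]
wrist_force: [-0.1, 1.2, 6.0]
width: 0.581
grip_force: 53.1
```

Emit:
step_arm(series=[0,0,-0.04,0,0,0,-0.09,0,0,0,-0.14,0,0,0,-0.15,0])

```text
time: 5.4
tool_pos: [0.4634, 0.2878, 0.215]
tcp_rot: [1.86, 2.528, 0.012]
wrist_force: [0.9, -0.1, -1.8]
width: 0.576
grip_force: 52.9
```

Run:
```python
from h import *
move((.555-.1*.3,-.19-.1*.95,.26),-17.6)
print(monitor.read_state()['width'],monitor.read_state()['wrist_force'])
```

```text
t 5.4 pos [0.4634 0.2878 0.215 ] yaw 17.3 tilt [ 0.007  0.004 -1.   ]
 shift [-0.5651 -0.1112 -0.0469] turn 0.609
0.576383884820828 [ 0.88208107 -0.07718836 -1.79510744]
```

Emit:
step_arm(series=[-0.04,-0.008,-0.01,0.05,-0.09,-0.018,-0.02,0.1,-0.14,-0.028,-0.03,0.18,-0.19,-0.038,-0.04,0.26,-0.24,-0.048,-0.046,0.34,-0.29,-0.058,-0.046,0.42,-0.34,-0.068,-0.046,0.5,-0.39,-0.078,-0.046,0.58])

```text
time: 6.4
tool_pos: [0.5016, -0.1105, 0.2544]
tcp_rot: [-2.509, -1.887, 0.002]
wrist_force: [0.3, 0.2, -2.7]
width: 0.58
grip_force: 52.8
```

Run:
```python
from h import *
move((.555-.1*.3,-.19-.1*.95,.26),-17.6)
```

```text
t 6.4 pos [ 0.5016 -0.1105  0.2544] yaw -16.1 tilt [-0.002  0.001 -1.   ]
 shift [-0.1612  0.0709 -0.0058] turn 0.026
```

Emit:
step_arm(series=[-0.05,0.022,0,0.026,-0.1,0.044,-0.006,0.026,-0.14,0.062,-0.006,0.026,-0.161,0.071,-0.006,0.026,-0.161,0.071,-0.006,0.026,-0.161,0.071,-0.006,0.026])

```text
time: 7.15
tool_pos: [0.5263, -0.282, 0.2614]
tcp_rot: [-2.53, -1.859, 0.0]
wrist_force: [-0.5, -0.1, -1.8]
width: 0.573
grip_force: 52.8
```

Run:
```python
from h import *
st=monitor.read_state(); p=viewer.read_camera('wrist'); save(p,'w2.png'); print(st['tool_pos'])
for d in viewer.spot_point(p,'black_rack')[:2]: print(round(d['score'],2),np.round(d['point']),np.round(ray(p,d['point'],0,st),3))
for a,r in blobs(p,(0,0,110),(179,60,210)): print(a,np.round(r[0],1),np.round(r[1]),np.round(ray(p,r[0],.03,st),4))
```

```text
[ 0.52628323 -0.28200142  0.26136123]
0.64 [263.  93.] [ 0.563 -0.195  0.   ]
138.5 [262.5 174. ] [47. 10.] [ 0.5309 -0.2972  0.03  ]
87.0 [408.5  32.6] [ 5. 21.] [ 0.7474 -0.1834  0.03  ]
105.5 [425.5  42.3] [42. 92.] [ 0.7655 -0.1998  0.03  ]
```

View pics/w2.png

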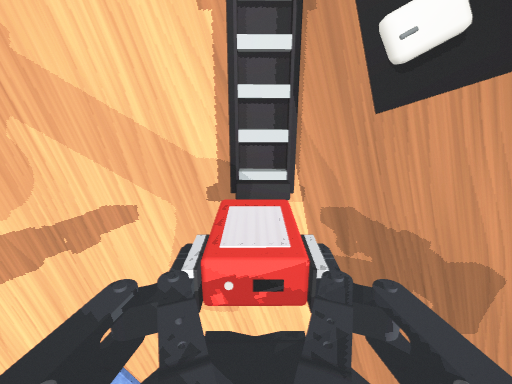

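The picture shows the held red drive upright, with dividers at (264,42), (264,91), (263.5,135.5) and (262.5,174.5). The rack lines up with the tool.

Run:
```python
from h import *
st=monitor.read_state(); p=viewer.read_camera('wrist')
P=np.array([ray(p,q,.03,st)[:2] for q in [(264.5,42),(264,91),(263.5,135.5),(262.5,175)]]); print(np.round(P,4),np.linalg.norm(np.diff(P,axis=0),axis=1))
d=P[0]-P[3]; d/=np.linalg.norm(d); print('x-dir deg',np.degrees(np.arctan2(d[1],d[0]))-90)
# strips at y=+56,0,-56,-112
s=np.array([.056,0,-.056,-.112]); o=(P-s[:,None]*d).mean(0); print('origin',o)
for y in (-.084,-.028,.028,.084): print(y,np.round(o+y*d,4))
b=o-.084*d; move((b[0],b[1],.17),np.degrees(np.arctan2(d[1],d[0]))-90)
```

```text
[[ 0.5812 -0.1415]
 [ 0.5646 -0.1945]
 [ 0.5479 -0.2475]
 [ 0.531  -0.2988]] [0.05559008 0.0555604  0.05397667]
x-dir deg -17.687873745957646
origin [ 0.56468943 -0.19388669]
-0.084 [ 0.5392 -0.2739]
-0.028 [ 0.5562 -0.2206]
0.028 [ 0.5732 -0.1672]
0.084 [ 0.5902 -0.1139]
t 7.3 pos [ 0.5267 -0.2819  0.2622] yaw -17.3 tilt [-0.  0. -1.]
 shift [0.0113 0.0095 0.0922] turn 0.006
```

Emit:
step_arm(series=[0.011,0.009,0.03,0.006,0.011,0.009,0.08,0.006,0.011,0.009,0.11,0.006,0.011,0.009,0.14,0.006,0.011,0.009,0.16,0.006,0.011,0.009,0.18,0.006,0.011,0.009,0.19,0.006,0.011,0.009,0.197,0.006])

```text
time: 8.3
tool_pos: [0.539, -0.2757, 0.0652]
tcp_rot: [2.537, 1.852, 0.0]
wrist_force: [-0.1, -0.4, -1.6]
width: 0.581
grip_force: 52.7
```

Emit:
step_arm(series=[0,0,0,0])

```text
time: 8.43
tool_pos: [0.5386, -0.2757, 0.0653]
tcp_rot: [-2.538, -1.852, 0.0]
wrist_force: [-0.0, 0.7, -2.4]
width: 0.579
grip_force: 52.7
```

Emit:
step_arm(series=[0,0,0.001,0,0,0,0.003,0,0,0,0.003,0])

```text
time: 8.8
tool_pos: [0.5387, -0.2756, 0.0624]
tcp_rot: [2.538, 1.852, 0.0]
wrist_force: [0.0, 1.2, -2.1]
width: 0.582
grip_force: 52.7
```

Emit:
step_arm(series=[0,0,0,0,0,0,0,0,0,0,0,0,0,0,0,0,0,0,-0.04,0,0,0,-0.09,0,0,0,-0.14,0,0,0,-0.15,0], gripper=1.0)

```text
time: 9.8
tool_pos: [0.5411, -0.277, 0.2177]
tcp_rot: [2.531, 1.847, 0.006]
wrist_force: [-1.0, 0.1, -0.3]
width: 1.0
grip_force: 0.0
```

Run:
```python
from h import *
p=viewer.read_camera('scene'); save(p,'s1.png')
move((.4768,.2306,.215),17.5)
```

```text
t 9.85 pos [ 0.5406 -0.2767  0.2168] yaw -17.8 tilt [ 0.006 -0.003 -1.   ]
 shift [ 4.637e-01 -2.155e-01 -4.000e-04] turn -0.615
```

View pics/s1.png

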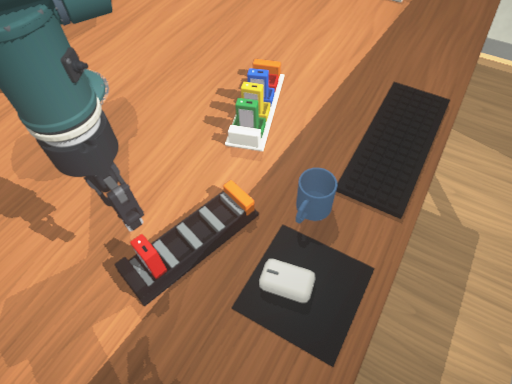

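Red stands upright in the far bay at about (148,255). Next is blue.

Emit:
step_arm(series=[0.05,-0.023,0,-0.07,0.105,-0.049,0,-0.15,0.16,-0.074,0,-0.23,0.215,-0.1,0,-0.31,0.27,-0.125,0,-0.39,0.325,-0.151,0,-0.47,0.38,-0.177,0,-0.55,0.43,-0.2,0,-0.615])

```text
time: 10.85
tool_pos: [0.4776, 0.1966, 0.2103]
tcp_rot: [-1.854, -2.534, 0.004]
wrist_force: [1.1, 0.2, 0.6]
width: 1.003
grip_force: 0.0
```

Emit:
step_arm(series=[0,0,0,0])

```text
time: 10.98
tool_pos: [0.4774, 0.198, 0.2103]
tcp_rot: [-1.85, -2.536, 0.003]
wrist_force: [0.1, -1.0, -1.3]
width: 1.001
grip_force: 0.0
```

Run:
```python
from h import *
move((.4768,.2306,.06),17.5)
```

```text
t 10.97 pos [0.4774 0.198  0.2103] yaw 17.8 tilt [-0.003 -0.    -1.   ]
 shift [0.0311 0.0098 0.1503] turn 0.005
```

Emit:
step_arm(series=[0.016,0.005,0.02,0,0.031,0.01,0.04,0,0.031,0.01,0.07,0,0.031,0.01,0.1,0,0.031,0.01,0.125,0,0.031,0.01,0.14,0,0.031,0.01,0.15,0,0.031,0.01,0.15,0])

```text
time: 11.98
tool_pos: [0.4792, 0.227, 0.0617]
tcp_rot: [-1.858, -2.532, 0.002]
wrist_force: [0.6, -1.0, 1.0]
width: 1.002
grip_force: 0.0
```

Emit:
step_arm(series=[0,0,0,0,0,0,0,0,0,0,0,0,0,0,0,0,0,0,0,0], gripper=0.3)

```text
time: 12.6
tool_pos: [0.4805, 0.228, 0.0635]
tcp_rot: [1.857, 2.532, 0.003]
wrist_force: [-1.3, -1.0, 5.1]
width: 0.58
grip_force: 52.4
```

Emit:
step_arm(series=[0,0,-0.04,0,0,0,-0.09,0,0,0,-0.14,0,0,0,-0.15,0])

```text
time: 13.1
tool_pos: [0.4818, 0.2285, 0.2164]
tcp_rot: [1.856, 2.53, 0.01]
wrist_force: [-0.1, 0.5, -2.0]
width: 0.576
grip_force: 52.7
```

Run:
```python
from h import *
move((.5562,-.2206,.215),-17.7)
```

```text
t 13.1 pos [0.4818 0.2285 0.2164] yaw 17.5 tilt [ 0.007  0.003 -1.   ]
 shift [-0.4507 -0.0639  0.0006] turn 0.614
```

Emit:
step_arm(series=[-0.045,-0.006,0,0.06,-0.1,-0.014,0,0.14,-0.155,-0.022,0,0.22,-0.21,-0.03,0,0.3,-0.27,-0.038,0,0.38,-0.33,-0.047,0,0.46,-0.39,-0.055,0,0.54,-0.435,-0.062,0,0.614])

```text
time: 14.1
tool_pos: [0.5499, -0.2081, 0.2098]
tcp_rot: [-2.538, -1.847, 0.003]
wrist_force: [0.6, -0.2, -1.9]
width: 0.581
grip_force: 52.7
```

Emit:
step_arm(series=[0,0,0,0,0,0,0,0])

```text
time: 14.35
tool_pos: [0.5498, -0.2054, 0.2102]
tcp_rot: [-2.534, -1.851, 0.002]
wrist_force: [-0.7, -0.9, -2.0]
width: 0.581
grip_force: 52.7
```

Run:
```python
from h import *
move((.5562,-.2206,.064),-17.7)
```

```text
t 14.35 pos [ 0.5498 -0.2054  0.2102] yaw -17.7 tilt [-0.003  0.002 -1.   ]
 shift [-0.0126  0.0112  0.1461] turn -0.0
```

Emit:
step_arm(series=[-0.006,0.006,0.02,0,-0.013,0.011,0.03,0,-0.013,0.011,0.06,0,-0.013,0.011,0.09,0,-0.013,0.011,0.115,0,-0.013,0.011,0.13,0,-0.013,0.011,0.14,0,-0.013,0.011,0.146,0])

```text
time: 15.35
tool_pos: [0.5579, -0.2218, 0.0661]
tcp_rot: [2.536, 1.853, 0.0]
wrist_force: [0.2, -0.2, -0.8]
width: 0.577
grip_force: 52.7
```

Emit:
step_arm(series=[0,0,0,0])

```text
time: 15.48
tool_pos: [0.5577, -0.2218, 0.0664]
tcp_rot: [2.537, 1.853, 0.0]
wrist_force: [-0.3, -0.4, -2.5]
width: 0.578
grip_force: 52.7
```

Emit:
step_arm(series=[0,0,0.001,0,0,0,0.003,0,0,0,0.003,0])

```text
time: 15.85
tool_pos: [0.5578, -0.2219, 0.0636]
tcp_rot: [2.536, 1.853, 0.001]
wrist_force: [-0.3, -0.5, -0.6]
width: 0.582
grip_force: 52.5
```

Emit:
step_arm(series=[0,0,0,0,0,0,0,0,0,0,0,0,0,0,0,0,0,0,-0.04,0,0,0,-0.09,0,0,0,-0.14,0,0,0,-0.15,0], gripper=1.0)

```text
time: 16.85
tool_pos: [0.5602, -0.2229, 0.2186]
tcp_rot: [2.531, 1.849, 0.007]
wrist_force: [-0.5, -0.6, -0.3]
width: 1.0
grip_force: 0.0
```

Run:
```python
from h import *
move((.4905,.1794,.215),17.5)
```

```text
t 16.85 pos [ 0.5602 -0.2229  0.2186] yaw -17.7 tilt [ 0.008 -0.004 -1.   ]
 shift [ 0.3621 -0.1888  0.0016] turn -0.614
```

Emit:
step_arm(series=[0.045,-0.023,0,-0.08,0.09,-0.047,0,-0.16,0.14,-0.073,0,-0.24,0.19,-0.099,0,-0.32,0.24,-0.125,0,-0.4,0.29,-0.151,0,-0.48,0.335,-0.175,0,-0.56,0.362,-0.189,0,-0.614])

```text
time: 17.85
tool_pos: [0.4862, 0.1826, 0.2122]
tcp_rot: [-1.852, -2.536, 0.002]
wrist_force: [0.4, -0.7, 0.7]
width: 0.994
grip_force: 0.0
```

Emit:
step_arm(series=[0,0,0,0,0,0,0,0])

```text
time: 18.1
tool_pos: [0.4872, 0.1799, 0.2125]
tcp_rot: [-1.858, -2.533, 0.002]
wrist_force: [0.2, -1.0, 0.6]
width: 1.001
grip_force: 0.0
```

Run:
```python
from h import *
move((.4905,.1794,.06),17.5)
```

```text
t 18.1 pos [0.4872 0.1799 0.2125] yaw 17.5 tilt [-0.001 -0.001 -1.   ]
 shift [-0.0014  0.0032  0.1525] turn -0.001
```

Emit:
step_arm(series=[-0.001,0.003,0.02,0,-0.001,0.003,0.04,0,-0.001,0.003,0.07,0,-0.001,0.003,0.1,0,-0.001,0.003,0.125,0,-0.001,0.003,0.14,0,-0.001,0.003,0.152,0,-0.001,0.003,0.152,0])

```text
time: 19.1
tool_pos: [0.4904, 0.18, 0.0607]
tcp_rot: [-1.859, -2.532, 0.002]
wrist_force: [0.7, 0.4, 0.2]
width: 0.999
grip_force: 0.0
```

Emit:
step_arm(series=[0,0,0,0,0,0,0,0,0,0,0,0,0,0,0,0,0,0,0,0], gripper=0.3)

```text
time: 19.73
tool_pos: [0.4916, 0.1808, 0.0624]
tcp_rot: [1.857, 2.532, 0.002]
wrist_force: [-1.7, 0.4, 5.3]
width: 0.576
grip_force: 52.5
```

Emit:
step_arm(series=[0,0,-0.04,0,0,0,-0.09,0,0,0,-0.14,0,0,0,-0.15,0])

```text
time: 20.23
tool_pos: [0.4931, 0.1813, 0.2153]
tcp_rot: [1.855, 2.53, 0.009]
wrist_force: [0.2, 0.7, -2.0]
width: 0.578
grip_force: 52.9
```

Run:
```python
from h import *
move((.5732,-.1672,.215),-17.7)
```

```text
t 20.23 pos [0.4931 0.1813 0.2153] yaw 17.5 tilt [ 0.007  0.002 -1.   ]
 shift [-3.565e-01 -2.830e-02  1.000e-04] turn 0.614
```

Emit:
step_arm(series=[-0.045,-0.004,0,0.08,-0.09,-0.007,0,0.16,-0.14,-0.011,0,0.24,-0.19,-0.015,0,0.32,-0.24,-0.019,0,0.4,-0.29,-0.023,0,0.48,-0.33,-0.026,0,0.56,-0.356,-0.028,0,0.614])

```text
time: 21.22
tool_pos: [0.5699, -0.1691, 0.2086]
tcp_rot: [-2.538, -1.847, 0.004]
wrist_force: [-0.1, 0.1, -1.5]
width: 0.575
grip_force: 52.6
```

Emit:
step_arm(series=[0,0,0,0,0,0,0,0])

```text
time: 21.48
tool_pos: [0.5699, -0.1666, 0.2095]
tcp_rot: [-2.534, -1.852, 0.002]
wrist_force: [-0.1, 0.6, -0.8]
width: 0.58
grip_force: 52.7
```

Run:
```python
from h import *
move((.5732,-.1672,.063),-17.7)
```

```text
t 21.48 pos [ 0.5699 -0.1666  0.2095] yaw -17.7 tilt [-0.003  0.002 -1.   ]
 shift [0.0004 0.0038 0.1465] turn 0.0
```

Emit:
step_arm(series=[0,0.004,0.02,0,0,0.004,0.04,0,0,0.004,0.065,0,0,0.004,0.09,0,0,0.004,0.115,0,0,0.004,0.13,0,0,0.004,0.14,0,0,0.004,0.147,0])

```text
time: 22.48
tool_pos: [0.5749, -0.1686, 0.0639]
tcp_rot: [2.536, 1.853, 0.0]
wrist_force: [-0.3, -1.2, -2.0]
width: 0.582
grip_force: 52.7
```

Emit:
step_arm(series=[0,0,0.001,0,0,0,0.002,0,0,0,0.002,0])

```text
time: 22.85
tool_pos: [0.5753, -0.1689, 0.063]
tcp_rot: [2.536, 1.853, 0.001]
wrist_force: [0.2, -0.2, -1.8]
width: 0.574
grip_force: 52.7
```

Emit:
step_arm(series=[0,0,0,0,0,0,0,0,0,0,0,0,0,0,0,0,0,0,-0.04,0,0,0,-0.09,0,0,0,-0.14,0,0,0,-0.15,0], gripper=1.0)

```text
time: 23.85
tool_pos: [0.5775, -0.1696, 0.2176]
tcp_rot: [2.531, 1.849, 0.008]
wrist_force: [0.3, -0.4, -1.1]
width: 1.001
grip_force: 0.0
```

Run:
```python
from h import *
move((.5086,.1255,.215),17.5)
```

```text
t 23.85 pos [ 0.5775 -0.1696  0.2176] yaw -17.7 tilt [ 0.008 -0.003 -1.   ]
 shift [ 0.2602 -0.1554  0.0012] turn -0.614
```

Emit:
step_arm(series=[0.035,-0.021,0,-0.08,0.07,-0.042,0,-0.16,0.11,-0.066,0,-0.24,0.15,-0.09,0,-0.32,0.19,-0.113,0,-0.4,0.225,-0.134,0,-0.48,0.25,-0.149,0,-0.56,0.26,-0.155,0,-0.614])

```text
time: 24.85
tool_pos: [0.5051, 0.1273, 0.2113]
tcp_rot: [-1.852, -2.536, 0.002]
wrist_force: [-0.1, -0.9, 0.2]
width: 1.0
grip_force: 0.0
```

Emit:
step_arm(series=[0,0,0,0,0,0,0,0])

```text
time: 25.1
tool_pos: [0.5063, 0.1252, 0.212]
tcp_rot: [1.86, 2.532, -0.001]
wrist_force: [-0.2, 0.5, -0.2]
width: 1.002
grip_force: 0.0
```

Run:
```python
from h import *
move((.5086,.1255,.06),17.5)
```

```text
t 25.1 pos [0.5063 0.1252 0.212 ] yaw 17.4 tilt [-0.    -0.001 -1.   ]
 shift [-0.0003  0.0023  0.152 ] turn -0.002
```

Emit:
step_arm(series=[0,0.001,0.02,0,0,0.001,0.04,0,0,0.001,0.07,0,0,0.001,0.1,0,0,0.001,0.125,0,0,0.001,0.14,0,0,0.001,0.152,0,0,0.001,0.152,0])

```text
time: 26.1
tool_pos: [0.5068, 0.1261, 0.0597]
tcp_rot: [-1.858, -2.532, 0.002]
wrist_force: [0.4, -0.0, -0.2]
width: 0.999
grip_force: 0.0
```

Emit:
step_arm(series=[0,0,0,0,0,0,0,0,0,0,0,0,0,0,0,0,0,0,0,0], gripper=0.3)

```text
time: 26.72
tool_pos: [0.5081, 0.1267, 0.0614]
tcp_rot: [1.857, 2.532, 0.003]
wrist_force: [-0.7, 0.4, 6.6]
width: 0.577
grip_force: 52.5
```

Emit:
step_arm(series=[0,0,-0.04,0,0,0,-0.09,0,0,0,-0.14,0,0,0,-0.15,0])

```text
time: 27.22
tool_pos: [0.5094, 0.1269, 0.2142]
tcp_rot: [1.855, 2.529, 0.008]
wrist_force: [0.0, 0.1, -2.2]
width: 0.578
grip_force: 52.7
```

Run:
```python
from h import *
move((.5902,-.1139,.215),-17.7)
```

```text
t 27.23 pos [0.5094 0.1269 0.2142] yaw 17.5 tilt [ 0.007  0.001 -1.   ]
 shift [-0.2539  0.0047 -0.0005] turn 0.614
```

Emit:
step_arm(series=[-0.035,0,0,0.08,-0.07,0.001,0,0.16,-0.11,0.002,0,0.24,-0.15,0.003,0,0.32,-0.19,0.004,0,0.4,-0.22,0.004,0,0.48,-0.243,0.005,0,0.56,-0.254,0.005,0,0.614])

```text
time: 28.22
tool_pos: [0.5871, -0.1154, 0.2075]
tcp_rot: [-2.538, -1.847, 0.004]
wrist_force: [-0.3, 0.1, -1.1]
width: 0.579
grip_force: 52.8
```

Emit:
step_arm(series=[0,0,0,0,0,0,0,0])

```text
time: 28.48
tool_pos: [0.5872, -0.1137, 0.2088]
tcp_rot: [-2.534, -1.853, 0.002]
wrist_force: [0.5, -0.1, -1.1]
width: 0.579
grip_force: 52.8
```

Run:
```python
from h import *
move((.5902,-.1139,.063),-17.7)
```

```text
t 28.48 pos [ 0.5872 -0.1137  0.2088] yaw -17.6 tilt [-0.003  0.001 -1.   ]
 shift [0.0007 0.0033 0.1458] turn 0.001
```

Emit:
step_arm(series=[0,0.002,0.02,0,0,0.002,0.04,0,0,0.002,0.065,0,0,0.002,0.09,0,0,0.002,0.115,0,0,0.002,0.13,0,0,0.002,0.14,0,0,0.002,0.147,0])

```text
time: 29.48
tool_pos: [0.5902, -0.1149, 0.0629]
tcp_rot: [2.537, 1.853, 0.0]
wrist_force: [0.3, -0.3, -1.5]
width: 0.574
grip_force: 52.8
```

Emit:
step_arm(series=[0,0,0.001,0,0,0,0.002,0,0,0,0.002,0])

```text
time: 29.85
tool_pos: [0.5906, -0.1151, 0.062]
tcp_rot: [2.536, 1.853, 0.001]
wrist_force: [0.9, 0.8, -1.1]
width: 0.575
grip_force: 52.8
```

Emit:
step_arm(series=[0,0,0,0,0,0,0,0,0,0,0,0,0,0,0,0,0,0,-0.04,0,0,0,-0.09,0,0,0,-0.14,0,0,0,-0.15,0], gripper=1.0)

```text
time: 30.85
tool_pos: [0.5929, -0.1156, 0.2166]
tcp_rot: [2.531, 1.849, 0.009]
wrist_force: [0.5, 0.2, -0.1]
width: 1.0
grip_force: 0.0
```

Emit:
step_arm(series=[0.04,-0.04,-0.04,0,0.08,-0.08,-0.08,0,0.08,-0.12,-0.08,0,0.08,-0.12,-0.08,0,0.08,-0.12,-0.08,0])

```text
time: 31.48
tool_pos: [0.5, -0.0024, 0.2905]
tcp_rot: [-2.536, -1.854, 0.001]
wrist_force: [0.4, 0.1, 0.6]
width: 0.997
grip_force: 0.0
```

Run:
```python
from h import *
p=viewer.read_camera('scene'); cv2.imwrite('pics/s2.png',cv2.cvtColor(cv2.resize(p['image'][150:330,90:370],None,fx=2.8,fy=2.8,interpolation=2),4))
p=viewer.read_camera('top'); o=np.array([.5647,-.1939]); a=np.radians(-17.7); ex=np.array([np.cos(a),np.sin(a)]); ey=np.array([-ex[1],ex[0]])
cv2.imwrite('pics/t2.png',cv2.cvtColor(cv2.resize(p['image'][170:270,260:420],None,fx=5,fy=5,interpolation=2),4))
for c in ['red','blue','yellow','green']:
    for d in viewer.spot_point(p,c+'_drive')[:1]:
        v=ray(p,d['point'],.012)[:2]-o; print(c,round(d['score'],2),np.round([v@ex,v@ey],3))
```

```text
red 0.96 [ 0.004 -0.079]
blue 0.94 [ 0.002 -0.023]
yellow 0.5 [0.004 0.024]
```

View pics/s2.png

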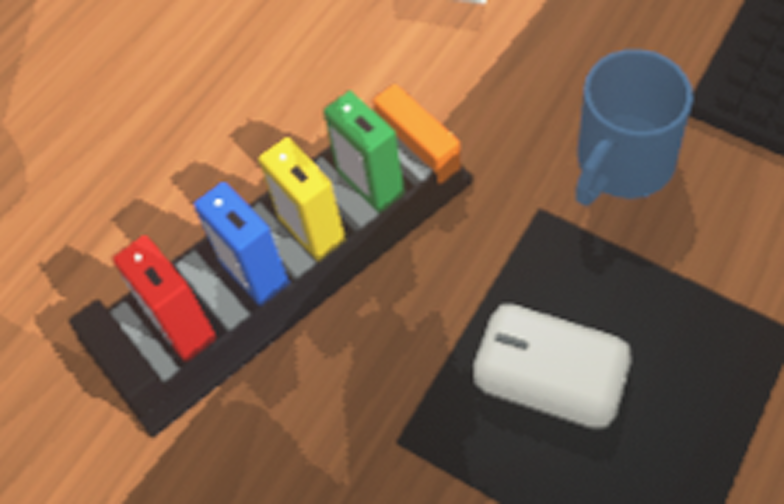

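View pics/t2.png

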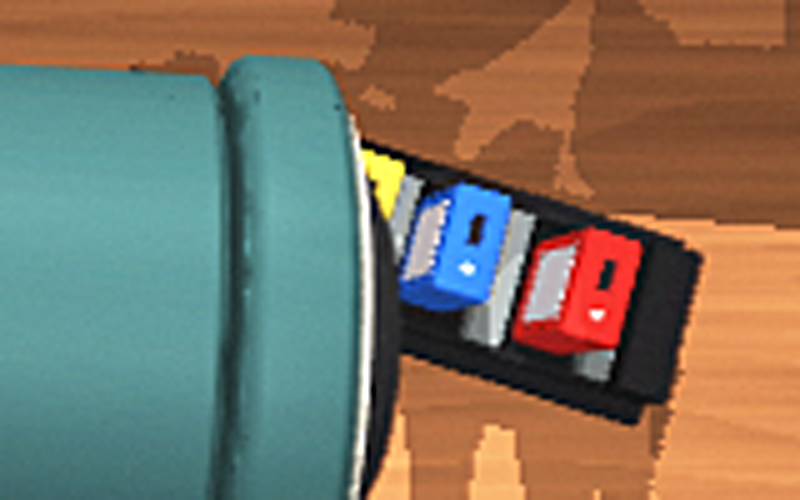

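The scene crop shows all four drives upright in their bays: red (165,295), blue (240,240), yellow (300,195) and green (362,150, beside orange). The mug and mouse have not moved. In the top crop the arm hides green and most of yellow. The robot is clear of everything.

```bash
python3 -c "
from h import *
print(job.finish_job())"
```

```text
the job is handed in; nothing more can be done
None
```

I moved all four drives into the black rack in reverse order (from its orange end: green, yellow, blue, red), upright and released, with the mug and mouse left alone; the job was handed in at about 32 s and returned no verdict.

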